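Start the lifting bolt in a dewar lid

TASK

Pull the flat-handled lifting bolt up out of its upright holder and set its nose into the threaded boss of the black dewar lid. Find the thread first: turn the bolt backward (anticlockwise seen from above) until you feel it drop about a centimetre, then turn it forward (clockwise) a third of a turn, which is one full thread of this three-start thread, not as far as its stop. Finish while still gripping the bolt, standing started in the boss, and leave the other things on the bench and on the lid where they are.

Things in the scene. Friction and masses are not known exactly. Their poses are not given: they have to be found in the camera images.
- bolt: Loose lifting bolt, steel, about 0.3 kg, 113 mm long, standing in the holder with its pins on the rim. Origin: centre of the flat handle block at its top (46 mm along x, 20 mm thick along y, 36 mm high along z), the place to grip. z up along the axis. Below, a round shank 18 mm thick reaches down to the tip 95 mm below the origin; its last 8 mm taper to 8 mm.
- bolt_pins (a point): On the bolt's axis, level with the undersides of its three pins, 55 mm below the handle's centre, 40 mm above the tip. The pins are 5 mm thick, reach 16 mm out from the axis and stand at 0, 120 and 240 degrees anticlockwise (seen from above) from the bolt's x.
- pin0 (a point): Underside of the pin along the bolt's x, 14.5 mm from the axis.
- pin1 (a point): Underside of the pin at 120 degrees, 14.5 mm from the axis.
- pin2 (a point): Underside of the pin at 240 degrees, 14.5 mm from the axis.
- holder_mouth (a point): Centre of the rim of the fixed upright holder: an aluminium tube 44 mm across with a 20 mm bore, 42 mm deep, on a 90 mm square steel foot. The rim is 52 mm above the bench. z up.
- lid: Black dewar lid, 220 mm across, 14 mm thick, fixed flat on the bench; origin at the centre of its underside, axes as boss_mouth. Three brass thread ramps in its boss, 120 degrees apart, 10 to 18 mm from the axis, seen from above. Each starts level with the mouth and runs down clockwise, 10 mm per 120 degrees, beneath the next one, to a stop 300 degrees on.
- boss_mouth (a point): Centre of the mouth of the steel boss in the middle of the lid, 48 mm across, 68 mm above the bench, with a 20 mm bore for the shank, open right down. z up; the x axis points at the upper end of one ramp, the others are 120 degrees round. A bolt set in stands with its pins on the ramps, their undersides 0 to 10 mm below the mouth.
- thread_end (a point): On a ramp, 12 degrees before (clockwise of) its upper end, 14.5 mm from the axis: a pin is here just before the drop. Turned backward, pins climb to the upper ends, then fall 10 mm on to the ramp below; forward from there they pass under the ramp above. The metal is slippery: between slightly open fingers the bolt's weight lowers it; gripped tight it cannot sink.
- gasket: White sealing ring 34 mm across lying on the lid; loose, to be left alone. Origin at the centre of its underside.
Mind the look-alikes: they are no part of the job. Leave any orange look-alike of the part that bears holder_mouth alone.

How it is judged (in metres and radians):
On the way, in this order (a step that is already met when the one before it is completed fails the run):
1. the bolt is pulled clear of its holder (z of bolt_pins in the frame of holder_mouth above 0.041 m), for 0.1 s.
2. the bolt stands in the boss, its pins on the last stretch of the ramps, just before the drop (horizontal distance between bolt_pins and boss_mouth below 0.003 m and angle between bolt's own z axis and vertical below 0.08 rad and distance between any of pin0, pin1, pin2 and thread_end below 0.0045 m), for 0.02 s.
3. the bolt has dropped off the upper ends on to the ramps below (horizontal distance between bolt_pins and boss_mouth below 0.003 m and angle between bolt's own z axis and vertical below 0.08 rad and z of bolt_pins in the frame of boss_mouth between -0.0125 and -0.0075 m), for 0.1 s.
At the end, for the whole second after the job is handed in: The bolt stands upright (0.08 rad) within 3 mm of the boss axis, the undersides of its pins 15.5 to 24.5 mm below the boss mouth (the drop leaves them 10 mm below; about 65 to 175 degrees of forward turning), at rest, and the fingers still grip it with more than 3 N (horizontal distance between bolt_pins and boss_mouth below 0.003 m and angle between bolt's own z axis and vertical below 0.08 rad and z of bolt_pins in the frame of boss_mouth between -0.0245 and -0.0155 m and contact force between the fingers and bolt above 3 N and linear speed of bolt below 0.02 m/s and angular speed of bolt below 0.2 rad/s); the arm keeps its last pose, push and grip.
It fails at once if another thing on the bench or the lid is moved more than 25 mm (distance of any of gasket, cryobox, jar, pen_cup, wrench, screwdriver, beaker, rack_drawer from where it was at the start of the episode above 0.025 m).
It also fails if it takes over 48 s, if anything falls off the work surface, if the arm or the gripper's body presses on something with over 40 N, if the wrist force passes 120 N, or if a joint passes its speed limit or range.

ROBOT

A 6-joint arm with a two-finger parallel gripper is mounted at the origin on the work surface. World frame = base frame: x ahead of the robot, y to its left, z up, the work surface at z = 0. Lengths are in mm, angles in rad, forces in N, time in s.
With the tool pointing down it reaches from about 425 to 950 mm from the base axis. Payload 3.5 kg.
Tool frame: the origin (TCP) lies between the finger pads; the fingertips stand 8 mm ahead of it and the grasp point (between the pads) lies 11 mm behind it; x points along the fingers, y is the direction in which the jaws open and shut, and the axes are right-handed (so a half turn about x gives the same grasp; the last joint's range is limited). The gripper opens to 85 mm and grips with 20 to 120 N. Pads are 22 mm wide; open, the fingers measure 114 mm over their backs; the gripper's body (76 mm by 85 mm) begins 54 mm behind the grasp point. The pads swing forward as they close: fully open they stand 13 mm farther back than shut.
Start: joints at [-1.291, 0.286, 1.577, -0, 1.279, -0.15], TCP at [281.286, -613.583, 239.325] pointing down, gripper open.
Joint ranges: [-2.77, 2.77], [-0.9, 2.22], [0.21, 2.48], [-1.53, 4.67], [0.24, 2.81], [-2.84, 2.84]. Speed limits (rad/s): [2.79, 2.79, 3.14, 3.14, 3.14, 3.14].

INTERFACE

Orientations are given as [roll, pitch, yaw] about the fixed x, y, z axes, in that order (R = Rz(yaw) Ry(pitch) Rx(roll)).
In Python, from station import * gives the robot as it stands.
- The arm moves only by the tool arm_command, never from a script. Its argument "moves" is a list of rows, each an object of numbers: "dx", "dy", "dz": the shift along the tool's x, y, z in cm; "wx", "wy", "wz": the turn, a rotation vector about the tool's x, y, z in rad; "jaw": the opening, from 0 (shut) to 1 (fully open). In form: [{"dx": .., "dy": .., "dz": .., "wx": .., "wy": .., "wz": .., "jaw": ..}, ...]. A call has 1 to 20 rows; each row is the pose to reach, as a shift and turn from the pose commanded when the call began, along the tool's axes at that moment; what a row does not reach only later rows make up. A row lasts 1/10 s, in which the tool goes at most 50 mm and 8.59 degrees, less where a joint would pass 70% of its speed; a pose out of reach is approached as far as the arm can. A call with a gripper value outside its range is refused whole. The fingers move at their own pace and stop on an object; the grip force is fixed at half the most. Time passes only in rows, so rows that repeat a pose let the fingers close. It gives the time, the measured TCP pose, the force and the opening at its end, in the units of the state.
- get_state(): the state, without advancing time (a new reading comes with each control period).
- read_camera(name): name is "scene" or "top" or "wrist"; returns a dict with "image" (400x640x3 uint8, red, green, blue), "depth" (400x640 float32, mm along the optical axis (not along the pixel's ray), 0 where there is no reading), "intrinsics" (3x3 intrinsics, pixels), "origin" and "attitude" of the camera in the world. Camera axes: x right, y up, looking along -z (the intrinsics and any distortion apply to the point x, -y, -z); pixel columns grow to the right and rows downward; lengths in mm; the calibration is good to about 2 mm. A picture is of the moment at which its call begins.
- job_done(): hands the job in, once; it reports no verdict.
Trained networks look in a picture, given as the dict that the camera call returned (one of the last four; its "shot" number tells which), for a name from the list of things; names that differ only in an ending like _2 or _b are one class to them, and where a whole thing is asked for, a point or a joint stands for the part that bears it (a point fixed in the world has none). Each returns a list of dicts, best first, with "score" (0 to 1); they miss things now and then, are a little off and sometimes report something else, mostly with a low value. They report only what shows in the picture. A call takes as long as a camera call. They do not tell look-alikes from the thing itself.
- look_for(picture, label): "location" ([row, column] in pixels, amid what is visible of it).
- spot_point(picture, label): "location" ([row, column] in pixels: a listed point, or the origin of a listed thing).
The state is a dict: "t": time; "joint_pos": joint angles; "qd": joint speeds; "effort": joint torques, N m; "tool_pos": TCP position; "ee_rot": TCP orientation; "force": force on the tool from outside, world axes, zero at the start; "ft_torque": the same for the moment, N m; "finger_gap": finger opening in mm.
Only numpy, scipy, OpenCV 4.12 (cv2) and the standard library are available. Lean on these libraries where they do the work, as an engineer would, in place of code of your own. Each camera call takes 0.05 s, during which the arm holds its last target. There are 200 camera calls.

## Working session

There is one attempt and no reset: what is moved stays moved. The work goes in short steps, Python scripts to look and compute and a tool call to move; the robot and the scene stay as the last step left them, time stands still between calls to the robot, and variables do not carry over. Pictures are saved under pics/ and viewed, about 8 in all and at most 12, crops included, and the job is handed in when it is done.

Besides the shell and the picture viewer there is one more tool, called after "Emit:" as a command line: name --argument value ..., lists and objects as JSON in quotes. arm_command: Moves the arm, as the interface text tells. Its arguments: {"type":"object","properties":{"moves":{"type":"array","items":{"type":"object","properties":{"dx":{"type":"number"},"dy":{"type":"number"},"dz":{"type":"number"},"wx":{"type":"number"},"wy":{"type":"number"},"wz":{"type":"number"},"jaw":{"type":"number"}}}}},"required":["moves"]}

```bash
mkdir -p pics; ls; cat > h.py <<'E'
from station import *
import numpy as np, cv2
from scipy.spatial.transform import Rotation as R
def att(a):
    a=np.array(a,float)
    return a if a.shape==(3,3) else R.from_euler('xyz',a).as_matrix()
def ray(p,rc):
    K=np.array(p["intrinsics"]);r,c=rc
    d=np.array([(c-K[0,2])/K[0,0],-(r-K[1,2])/K[1,1],-1.])
    return np.array(p["origin"],float),att(p["attitude"])@d
def at_z(p,rc,z):
    o,d=ray(p,rc);return o+d*(z-o[2])/d[2]
def at_depth(p,rc):
    o,d=ray(p,rc);r,c=int(round(rc[0])),int(round(rc[1]))
    w=p["depth"][max(r-1,0):r+2,max(c-1,0):c+2];w=w[w>0]
    return o+d*np.median(w) if w.size else None
def proj(p,X):
    K=np.array(p["intrinsics"]);q=att(p["attitude"]).T@(np.array(X)-np.array(p["origin"]))
    return K[1,1]*q[1]/q[2]+K[1,2], -K[0,0]*q[0]/q[2]+K[0,2]
def save(p,n,crop=None,s=1):
    im=p["image"][:,:,::-1]
    if crop: r0,r1,c0,c1=crop;im=im[r0:r1,c0:c1]
    cv2.imwrite("pics/"+n,cv2.resize(im,None,fx=s,fy=s,interpolation=cv2.INTER_CUBIC))
E
python3 - <<'E'
from h import *
np.set_printoptions(precision=1,suppress=True)
print(get_state())
ims=[]
for n in ["scene","top"]:
    p=read_camera(n);ims.append(p["image"]);print(n,p["origin"],p["attitude"],p["intrinsics"],p.keys())
    for l in ["bolt","bolt_pins","holder_mouth","boss_mouth","lid","gasket","pin0","pin1","pin2","thread_end"]:
        for d in spot_point(p,l)[:4]:
            if d["score"]>.2: print(l,round(d["score"],2),np.round(d["location"],1),at_depth(p,d["location"]))
    cv2.imwrite(f"pics/{n}0.png",p["image"][:,:,::-1])
E
```

```text
pics
{'t': 0.0, 'joint_pos': array([-1.3,  0.3,  1.6,  0. ,  1.3, -0.2]), 'qd': array([ 0., -0., -0.,  0., -0.,  0.]), 'effort': array([ -0. , -40.6, -29.3,  -0. ,   0. ,   0. ]), 'tool_pos': array([ 281.1, -613. ,  237.9]), 'ee_rot': array([-1.7,  1.6,  1.8]), 'force': array([-0.3,  0.3,  0.2]), 'ft_torque': array([0.1, 0. , 0. ]), 'finger_gap': 85.16325322075542}
scene [1002.6  305.9  684.2] [ 0.8 -0.   2.2] [[418.8   0.  321.2]
 [  0.  418.8 202.6]
 [  0.    0.    1. ]] dict_keys(['image', 'depth', 'intrinsics', 'origin', 'attitude', 'shot'])
bolt 0.88 [183.7 258.4] [ 563.3 -171.6  107.8]
bolt_pins 0.83 [199.7 257.7] [ 566.6 -176.2   61.9]
holder_mouth 0.89 [164.2 221. ] [ 516.9 -343.8   42.4]
holder_mouth 0.8 [198.  259.3] [ 563.8 -173.7   66.2]
holder_mouth 0.67 [157.4 296.5] [ 387.2 -216.8   43.8]
holder_mouth 0.59 [125.9 257.8] [ 350.7 -378.4   47.9]
boss_mouth 0.58 [266.4 438.4] [491.5 206.8  59.9]
lid 0.74 [290.6 432.9] [525.5 218.5  32. ]
gasket 0.61 [257.4 433.3] [439.2 181.4  13.6]
pin0 0.81 [203.6 257.9] [ 569.4 -174.    53.8]
pin0 0.63 [193.3 256.4] [ 569.5 -174.5   83.
[... 1080 characters left out ...]
0.67 [258.7 452.5] [ 356.7 -380.8   10.9]
boss_mouth 0.6 [200.8 202. ] [500.3 223.5  32.5]
boss_mouth 0.27 [179.7 369.8] [ 545.6 -177.1   56.2]
lid 0.96 [197.7 207. ] [504.9 204.2  62.5]
gasket 0.48 [227. 223.] [437.7 175.9  15.2]
pin0 0.8 [179.  369.7] [ 541.3 -170.6   99.5]
pin0 0.57 [176.2 378.6] [ 554.4 -198.9   51.7]
pin0 0.48 [167.5 366.2] [ 575.4 -169.7   52.4]
pin1 0.8 [179.  369.7] [ 541.3 -170.6   99.5]
pin1 0.57 [176.2 378.6] [ 554.4 -198.9   51.7]
pin1 0.48 [167.5 366.2] [ 575.4 -169.7   52.4]
pin2 0.8 [179.  369.7] [ 541.3 -170.6   99.5]
pin2 0.57 [176.2 378.6] [ 554.4 -198.9   51.7]
pin2 0.48 [167.5 366.2] [ 575.4 -169.7   52.4]
thread_end 0.59 [204.2 204.5] [489.5 208.6  66.5]
```

View pics/scene0.png

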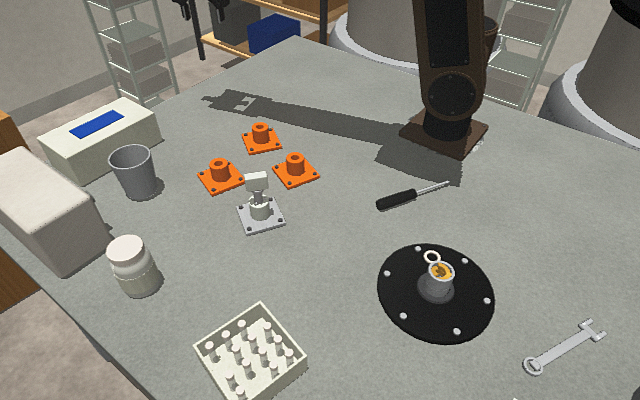

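View pics/top0.png

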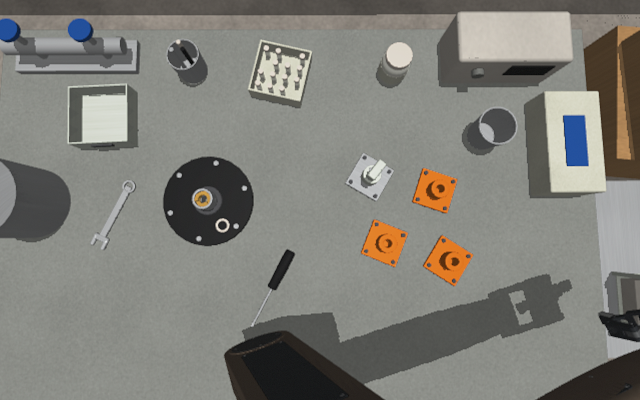

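The two views show the bolt standing in the grey holder, at scene (183,258) and top (173,372). Three empty orange look-alike holders are at scene (176,221), (165,295) and (134,262). The lid boss is at scene (267,438) and top (200,203), with the gasket beside it at top (226,223). I choose the only bolt, which is in the grey holder. Next I measure it and check it in a close crop.

```bash
python3 - <<'E'
from h import *
np.set_printoptions(precision=1,suppress=True)
def cloud(p,r0,r1,c0,c1):
    rr,cc=np.mgrid[r0:r1,c0:c1];d=p["depth"][r0:r1,c0:c1].ravel();K=np.array(p["intrinsics"])
    v=np.stack([(cc.ravel()-K[0,2])/K[0,0],-(rr.ravel()-K[1,2])/K[1,1],-np.ones(rr.size)],1)*d[:,None]
    X=v@att(p["attitude"]).T+np.array(p["origin"]);return X[d>0]
ims=[]
for n,b,bb in [("scene",(165,235,225,295),(245,310,405,475)),("top",(145,205,340,400),(175,225,180,230))]:
    p=read_camera(n)
    X=cloud(p,*b);q=X[(X[:,2]>120)&(X[:,2]<132)]
    print(n,"handle top",len(q),q.mean(0) if len(q) else 0, q[:,2].max() if len(q) else X[:,2].max())
    if len(q)>3: print(cv2.minAreaRect(q[:,:2].astype(np.float32)))
    q=X[(X[:,2]>95)]; print("  >95",len(q),q.mean(0),cv2.minAreaRect(q[:,:2].astype(np.float32)))
    q=X[(X[:,2]>45)&(X[:,2]<54)];print("  rim",len(q),cv2.minEnclosingCircle(q[:,:2].astype(np.float32)))
    X=cloud(p,*bb);q=X[(X[:,2]>62)&(X[:,2]<74)]
    print("  boss",len(q),q.mean(0),cv2.minEnclosingCircle(q[:,:2].astype(np.float32)))
    for r in (b,bb):
        im=p["image"][r[0]:r[1],r[2]:r[3],::-1];ims.append(cv2.resize(im,(300,300),interpolation=cv2.INTER_CUBIC))
cv2.imwrite("pics/c1.png",np.vstack([np.hstack(ims[:2]),np.hstack(ims[2:])]))
s=get_state();print(R.from_euler('xyz',s["ee_rot"]).as_matrix())
p=read_camera("wrist");save(p,"w0.png");print(p["origin"],att(p["attitude"]),p["intrinsics"])
E
```

```text
scene handle top 179 [ 562.  -179.   124.7] 128.63796473407024
((560.280029296875, -180.9785614013672), (23.742361068725586, 45.86163330078125), 51.9322624206543)
  >95 386 [ 564.5 -176.4  115.6] ((560.4794921875, -180.81442260742188), (24.172521591186523, 46.06269073486328), 50.074031829833984)
  rim 177 ((506.67236328125, -229.40342712402344), 95.8252182006836)
  boss 374 [504.5 216.8  66.8] ((503.5569763183594, 215.74130249023438), 24.88295555114746)
top handle top 187 [ 560.3 -182.6  125.8] 130.1528877369709
((560.9574584960938, -183.23538208007812), (19.868438720703125, 46.2043342590332), 51.28047561645508)
  >95 210 [ 558.8 -181.3  123.8] ((560.8262329101562, -183.0949249267578), (19.923402786254883, 46.58485794067383), 51.28047561645508)
  rim 90 ((560.4021606445312, -183.006103515625), 21.83786392211914)
  boss 256 [504.1 213.7  67.5] ((504.2229919433594, 213.852294921875), 23.981895446777344)
[[ 0.   0.4 -0.9]
 [-0.  -0.9 -0.4]
 [-1.   0.  -0. ]]
[ 340.8 -586.   374.2] [[ 0.4  0.9  0.2]
 [-0.9  0.4  0.1]
 [ 0.  -0.3  1. ]] [[308.6   0.  325.4]
 [  0.  308.6 192.4]
 [  0.    0.    1. ]]
```

View pics/c1.png

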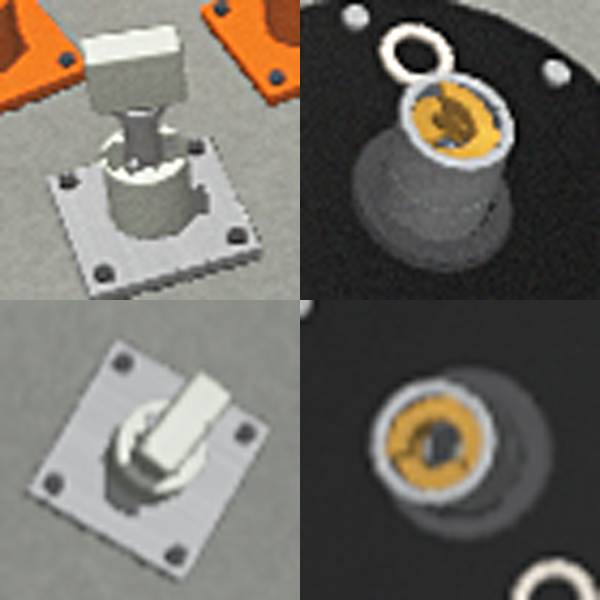

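The crop confirms it: a white flat handle in the grey holder, centre about (560.7, -182.6), handle axis at about -38.7°. That gives a handle top of 125, as expected. The boss is at about (504, 214), z 67. I'll grasp with the jaw axis at 51.3°.

```bash
cat >> h.py <<'E'
def down(yaw_y):  # tool x down, tool y at angle (deg)
    a=np.radians(yaw_y);y=np.array([np.cos(a),np.sin(a),0]);x=np.array([0,0,-1.]);return np.stack([x,y,np.cross(x,y)],1)
def go(pos,yaw_y,base=None):
    s=get_state();A=R.from_euler('xyz',s["ee_rot"]).as_matrix();P=np.array(s["tool_pos"])
    if base is not None: P=np.array(base)
    d=A.T@(np.array(pos)-P)/10;w=R.from_matrix(A.T@down(yaw_y)).as_rotvec()
    print("d cm",np.round(d,2),"w",np.round(w,3),"yawy",np.degrees(np.arctan2(A[1,1],A[0,1])).round(2),"pos",P.round(1),"F",np.round(s["force"],1),"gap",round(s["finger_gap"],1),"t",s["t"],"j",np.round(s["joint_pos"],2))
E
python3 - <<'E'
from h import *
go([560.7,-182.6,190],51.3)
E
```

```text
d cm [  4.93 -27.54 -43.36] w [-2.036 -0.    -0.   ] yawy -65.37 pos [ 281.3 -613.6  239.3] F [0.2 0.7 0.8] gap 85.8 t 1.25 j [-1.29  0.29  1.58  0.    1.28 -0.15]
```

Emit:
arm_command --moves '[{"dx": 2,"dy": -27.5,"dz": -43.4,"wx": -2.036,"jaw": 0.75},{"dx": 2,"dy": -27.5,"dz": -43.4,"wx": -2.036},{"dx": 2,"dy": -27.5,"dz": -43.4,"wx": -2.036},{"dx": 2,"dy": -27.5,"dz": -43.4,"wx": -2.036},{"dx": 2,"dy": -27.5,"dz": -43.4,"wx": -2.036},{"dx": 2,"dy": -27.5,"dz": -43.4,"wx": -2.036},{"dx": 2,"dy": -27.5,"dz": -43.4,"wx": -2.036},{"dx": 2,"dy": -27.5,"dz": -43.4,"wx": -2.036},{"dx": 2,"dy": -27.5,"dz": -43.4,"wx": -2.036},{"dx": 2,"dy": -27.5,"dz": -43.4,"wx": -2.036},{"dx": 2,"dy": -27.5,"dz": -43.4,"wx": -2.036},{"dx": 2,"dy": -27.5,"dz": -43.4,"wx": -2.036},{"dx": 2,"dy": -27.5,"dz": -43.4,"wx": -2.036},{"dx": 4.9,"dy": -27.5,"dz": -43.4,"wx": -2.036},{"dx": 4.9,"dy": -27.5,"dz": -43.4,"wx": -2.036},{"dx": 4.9,"dy": -27.5,"dz": -43.4,"wx": -2.036}]'

```text
validation failed for argument at $.mo...
```

```bash
python3 - <<'E'
from h import *
p=read_camera("wrist");save(p,"w1.png")
np.set_printoptions(precision=1,suppress=True)
print(p["origin"]);d=p["depth"];rr,cc=np.mgrid[0:400,0:640];K=np.array(p["intrinsics"])
v=np.stack([(cc.ravel()-K[0,2])/K[0,0],-(rr.ravel()-K[1,2])/K[1,1],-np.ones(rr.size)],1)*d.ravel()[:,None]
X=v@att(p["attitude"]).T+np.array(p["origin"]);X=X[d.ravel()>0]
q=X[(abs(X[:,0]-560)<45)&(abs(X[:,1]+182)<45)&(abs(X[:,2]-125)<5)]
print(len(q),q.mean(0),cv2.minAreaRect(q[:,:2].astype(np.float32)))
go([560.7,-182.6,96],51.3)
E
```

```text
[ 340.8 -586.   374.2]
0 [nan nan nan] ((0.0, 0.0), (0.0, 0.0), 0.0)
d cm [ 14.3 -27.5 -43.4] w [-2.  0.  0.] yawy -65.37 pos [ 281.3 -613.6  239.3] F [-0.1 -0.8 -0.7] gap 85.7 t 1.3 j [-1.3  0.3  1.6 -0.   1.3 -0.1]<stdin>:8: RuntimeWarning: Mean of empty slice.
  ret = um.true_divide(
```

View pics/w1.png

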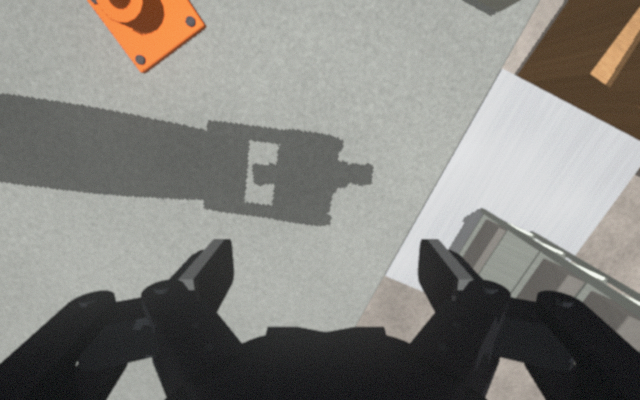

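That move was refused, so the picture only shows the start pose, with the gripper fingertips at (240,225) and (240,430). I suspect each row needs every field, so I'm sending complete rows.

Emit:
arm_command --moves '[{"dx": 2,"dy": -27.5,"dz": -43.4,"wx": -2.036,"wy": 0,"wz": 0,"jaw": 0.75},{"dx": 2,"dy": -27.5,"dz": -43.4,"wx": -2.036,"wy": 0,"wz": 0,"jaw": 0.75},{"dx": 2,"dy": -27.5,"dz": -43.4,"wx": -2.036,"wy": 0,"wz": 0,"jaw": 0.75},{"dx": 2,"dy": -27.5,"dz": -43.4,"wx": -2.036,"wy": 0,"wz": 0,"jaw": 0.75},{"dx": 2,"dy": -27.5,"dz": -43.4,"wx": -2.036,"wy": 0,"wz": 0,"jaw": 0.75},{"dx": 2,"dy": -27.5,"dz": -43.4,"wx": -2.036,"wy": 0,"wz": 0,"jaw": 0.75},{"dx": 2,"dy": -27.5,"dz": -43.4,"wx": -2.036,"wy": 0,"wz": 0,"jaw": 0.75},{"dx": 2,"dy": -27.5,"dz": -43.4,"wx": -2.036,"wy": 0,"wz": 0,"jaw": 0.75},{"dx": 2,"dy": -27.5,"dz": -43.4,"wx": -2.036,"wy": 0,"wz": 0,"jaw": 0.75},{"dx": 2,"dy": -27.5,"dz": -43.4,"wx": -2.036,"wy": 0,"wz": 0,"jaw": 0.75},{"dx": 2,"dy": -27.5,"dz": -43.4,"wx": -2.036,"wy": 0,"wz": 0,"jaw": 0.75},{"dx": 2,"dy": -27.5,"dz": -43.4,"wx": -2.036,"wy": 0,"wz": 0,"jaw": 0.75},{"dx": 2,"dy": -27.5,"dz": -43.4,"wx": -2.036,"wy": 0,"wz": 0,"jaw": 0.75},{"dx": 4.9,"dy": -27.5,"dz": -43.4,"wx": -2.036,"wy": 0,"wz": 0,"jaw": 0.75},{"dx": 4.9,"dy": -27.5,"dz": -43.4,"wx": -2.036,"wy": 0,"wz": 0,"jaw": 0.75},{"dx": 4.9,"dy": -27.5,"dz": -43.4,"wx": -2.036,"wy": 0,"wz": 0,"jaw": 0.75}]'

```text
t: 2.9
tool_pos: [560.7, -182.5, 189.8]
ee_rot: [-2.942, 1.569, 2.663]
force: [-0.2, 0.2, -0.1]
finger_gap: 63.9
```

```bash
cat >> h.py <<'E'
def allpts(p):
    d=p["depth"];rr,cc=np.mgrid[0:400,0:640];K=np.array(p["intrinsics"])
    v=np.stack([(cc.ravel()-K[0,2])/K[0,0],-(rr.ravel()-K[1,2])/K[1,1],-np.ones(rr.size)],1)*d.ravel()[:,None]
    return v@att(p["attitude"]).T+np.array(p["origin"])
def box(p,x,y,r,z0,z1):
    X=allpts(p)[p["depth"].ravel()>0]
    return X[(abs(X[:,0]-x)<r)&(abs(X[:,1]-y)<r)&(X[:,2]>z0)&(X[:,2]<z1)]
E
python3 - <<'E'
from h import *
np.set_printoptions(precision=1,suppress=True)
p=read_camera("wrist");save(p,"w2.png")
q=box(p,560,-182,45,120,130)
print(len(q),q.mean(0) if len(q) else 0,cv2.minAreaRect(q[:,:2].astype(np.float32)))
go([560.7,-182.6,96],51.3)
E
```

```text
1850 [ 558.2 -181.6  124.8] ((559.2371215820312, -182.358154296875), (19.810562133789062, 45.55716323852539), 50.31193542480469)
d cm [ 9.5 -0.  -0.1] w [-0.  0. -0.] yawy 51.18 pos [ 561.4 -182.9  190.9] F [-0.6 -0.2 -0.2] gap 64.0 t 2.95 j [-0.5  0.1  1.8  0.   1.2 -1.4]
```

Emit:
arm_command --moves '[{"dx": 4,"dy": 0,"dz": 0.05,"wx": 0,"wy": 0,"wz": 0,"jaw": 0.75},{"dx": 8,"dy": 0,"dz": 0.05,"wx": 0,"wy": 0,"wz": 0,"jaw": 0.6},{"dx": 9.4,"dy": 0,"dz": 0.05,"wx": 0,"wy": 0,"wz": 0,"jaw": 0.5},{"dx": 9.4,"dy": 0,"dz": 0.05,"wx": 0,"wy": 0,"wz": 0,"jaw": 0.1},{"dx": 9.4,"dy": 0,"dz": 0.05,"wx": 0,"wy": 0,"wz": 0,"jaw": 0.1},{"dx": 9.4,"dy": 0,"dz": 0.05,"wx": 0,"wy": 0,"wz": 0,"jaw": 0.1},{"dx": 9.4,"dy": 0,"dz": 0.05,"wx": 0,"wy": 0,"wz": 0,"jaw": 0.1},{"dx": 9.4,"dy": 0,"dz": 0.05,"wx": 0,"wy": 0,"wz": 0,"jaw": 0.1},{"dx": 9.4,"dy": 0,"dz": 0.05,"wx": 0,"wy": 0,"wz": 0,"jaw": 0.1}]'

```text
t: 3.85
tool_pos: [562.2, -183.3, 97.3]
ee_rot: [0.245, 1.569, -0.431]
force: [-0.7, 0.8, -0.5]
finger_gap: 19.4
```

Emit:
arm_command --moves '[{"dx": -1.5,"dy": 0,"dz": 0,"wx": 0,"wy": 0,"wz": 0,"jaw": 0.1},{"dx": -3,"dy": 0,"dz": 0,"wx": 0,"wy": 0,"wz": 0,"jaw": 0.1},{"dx": -4.5,"dy": 0,"dz": 0,"wx": 0,"wy": 0,"wz": 0,"jaw": 0.1},{"dx": -6.5,"dy": 0,"dz": 0,"wx": 0,"wy": 0,"wz": 0,"jaw": 0.1},{"dx": -9,"dy": 0,"dz": 0,"wx": 0,"wy": 0,"wz": 0,"jaw": 0.1},{"dx": -12,"dy": 0,"dz": 0,"wx": 0,"wy": 0,"wz": 0,"jaw": 0.1},{"dx": -14,"dy": 0,"dz": 0,"wx": 0,"wy": 0,"wz": 0,"jaw": 0.1},{"dx": -14,"dy": 0,"dz": 0,"wx": 0,"wy": 0,"wz": 0,"jaw": 0.1}]'

```text
t: 4.65
tool_pos: [563.6, -183.9, 242.2]
ee_rot: [0.21, 1.561, -0.466]
force: [0.6, 0.6, -3.0]
finger_gap: 19.5
```

```bash
python3 - <<'E'
from h import *
np.set_printoptions(precision=2,suppress=True)
for i in range(2):
    p=read_camera("wrist");print(p["origin"],get_state()["tool_pos"])
# camera relative to tool
s=get_state();A=R.from_euler('xyz',s["ee_rot"]).as_matrix()
print("cam in tool",A.T@(np.array(p["origin"])-s["tool_pos"]),"view dir",A.T@(-att(p["attitude"])[:,2]),"up",A.T@(att(p["attitude"])[:,1]))
go([504,180,236],51.3)
E
```

```text
[ 511.08 -142.05  376.44] [ 562.51 -183.41  239.32]
[ 510.52 -141.8   373.84] [ 561.53 -182.91  236.99]
cam in tool [-136.9     0.21  -65.4 ] view dir [0.96 0.   0.26] up [ 0.26  0.   -0.96]
d cm [  0.08  24.72 -27.19] w [-0.  0. -0.] yawy 51.28 pos [ 561.5 -182.9  237. ] F [-0.2 -0.5 -4.4] gap 18.9 t 4.75 j [-0.49  0.1   1.79  0.    1.24 -1.38]
```

Emit:
arm_command --moves '[{"dx": 0,"dy": 4,"dz": -3,"wx": 0,"wy": 0,"wz": 0,"jaw": 0.1},{"dx": 0,"dy": 8,"dz": -6,"wx": 0,"wy": 0,"wz": 0,"jaw": 0.1},{"dx": 0,"dy": 12,"dz": -9,"wx": 0,"wy": 0,"wz": 0,"jaw": 0.1},{"dx": 0,"dy": 16,"dz": -12,"wx": 0,"wy": 0,"wz": 0,"jaw": 0.1},{"dx": 0,"dy": 20,"dz": -15,"wx": 0,"wy": 0,"wz": 0,"jaw": 0.1},{"dx": 1,"dy": 24,"dz": -17,"wx": 0,"wy": 0,"wz": 0,"jaw": 0.1},{"dx": 2.5,"dy": 26,"dz": -18.5,"wx": 0,"wy": 0,"wz": 0,"jaw": 0.1},{"dx": 4,"dy": 27.4,"dz": -19.3,"wx": 0,"wy": 0,"wz": 0,"jaw": 0.1},{"dx": 4.6,"dy": 27.4,"dz": -19.3,"wx": 0,"wy": 0,"wz": 0,"jaw": 0.1},{"dx": 4.6,"dy": 27.4,"dz": -19.3,"wx": 0,"wy": 0,"wz": 0,"jaw": 0.1}]'

```text
t: 5.75
tool_pos: [580.9, 150.7, 187.3]
ee_rot: [-2.235, 1.565, -2.91]
force: [0.0, -0.0, -3.5]
finger_gap: 19.5
```

```bash
python3 - <<'E'
from h import *
np.set_printoptions(precision=2,suppress=True)
p=read_camera("wrist");print(p["origin"])
for l in ["boss_mouth","thread_end","pin0","bolt_pins"]:
    for d in spot_point(p,l)[:6]:
        if d["score"]>.2: print(l,round(d["score"],2),np.round(d["location"],1),at_z(p,d["location"],68))
q=box(p,504,214,45,62,74)
print(len(q),q.mean(0),cv2.minEnclosingCircle(q[:,:2].astype(np.float32)))
q=box(p,504,214,26,40,72)
go([504,214.5,190],51.3)
# rectified top view of the mouth plane: heightmap by polar angle at 14.5 mm
c=np.array(proj(p,[504,214.3,68]));print(c)
r,cc=int(c[0]),int(c[1]);save(p,"w3full.png")
r0=max(r-45,0);save(p,"w3.png",(r0,min(r+45,400),max(cc-45,0),cc+45),6)
np.save("w3.npy",allpts(p));
E
```

```text
[530.3  192.13 322.35]
boss_mouth 0.85 [ 62.2 323.8] [500.86 212.44  68.  ]
thread_end 0.69 [ 54.7 310. ] [490.12 207.57  68.  ]
thread_end 0.37 [360.4  69.1] [ 557.74 -160.93   68.  ]
pin0 0.69 [196.5 329.4] [587.19 149.18  68.  ]
bolt_pins 0.68 [ 41.6 255.9] [457.45 181.51  68.  ]
2224 [501.95 215.37  66.79] ((502.5773620605469, 214.98007202148438), 24.03510093688965)
d cm [  0.12   0.04 -10.19] w [-0.  0. -0.] yawy 51.18 pos [583.1 150.3 191.4] F [-0.2 -0.2 -3.5] gap 19.2 t 6.0 j [ 0.08  0.17  1.8  -0.    1.16 -0.81]
[ 64.   328.25]
```

View pics/w3full.png

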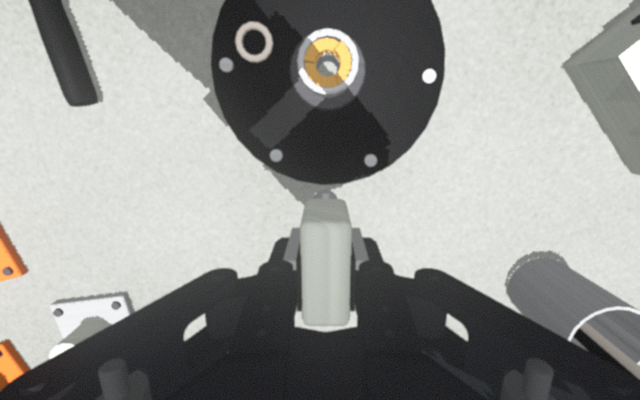

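View pics/w3.png

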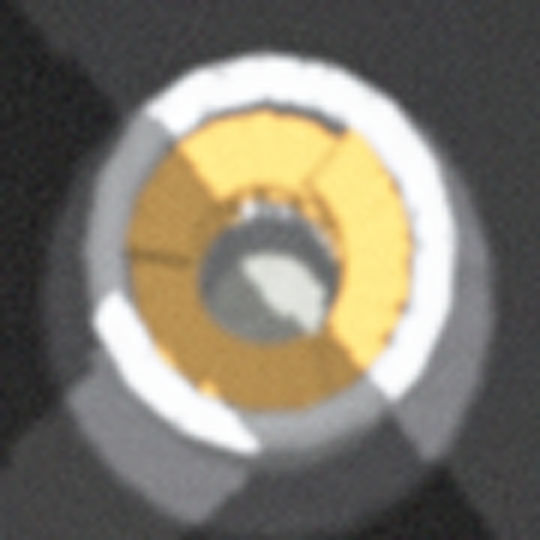

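Full view: the boss is at (64,328), the gripped bolt handle is vertical in the image at about (262,327), and the gasket at (42,254) is untouched. Crop: ramp ends show as radial edges at crop (350,130) and (130-190,258). They are about 120° apart. I'll get the ramp phase from these and the depth profile.

```bash
python3 - <<'E'
from h import *
np.set_printoptions(precision=1,suppress=True,linewidth=150)
p=read_camera("wrist");X=allpts(p)
q=box(p,503,214.5,40,62,74);c=np.array(cv2.minEnclosingCircle(q[:,:2].astype(np.float32))[0]);print("c",c)
for cr in [(350,130),(310,180),(130,258),(190,260)]:
    w=at_z(p,(19+cr[1]/6,283+cr[0]/6),67);d=w[:2]-c;print(cr,w,np.degrees(np.arctan2(d[1],d[0])),np.hypot(*d))
d=X[:,:2]-c;rho=np.hypot(d[:,0],d[:,1]);th=np.degrees(np.arctan2(d[:,1],d[:,0]))%360
for a in range(0,360,10):
    m=(rho>12)&(rho<17)&(th>=a)&(th<a+10)&(X[:,2]>30)&(X[:,2]<72)
    print(a+5,m.sum(),np.median(X[m,2]).round(1),end=" | ")
E
```

```text
c [502.6 215. ]
(350, 130) [500.  232.9  67. ] 98.17517288415804 18.109461871977615
(310, 180) [501.4 225.2  67. ] 96.48326934437503 10.3504089872039
(130, 258) [494.1 201.2  67. ] -121.79660230148433 16.183827435694234
(190, 260) [499.1 207.1  67. ] -113.77133628076642 8.55316673209065
5 21 59.5 | 15 21 60.2 | 25 23 61.4 | 35 22 62.3 | 45 20 62.9 | 55 23 64.2 | 65 21 64.4 | 75 23 65.8 | 85 24 66.1 | 95 24 67.0 | 105 23 67.8 | 115 15 59.4 | 125 22 59.6 | 135 24 60.3 | 145 21 61.6 | 155 23 62.1 | 165 23 62.8 | 175 20 63.9 | 185 23 64.6 | 195 21 65.3 | 205 22 66.3 | 215 22 66.7 | 225 27 67.5 | 235 25 59.0 | 245 20 59.6 | 255 19 60.5 | 265 19 61.2 | 275 23 62.0 | 285 20 63.0 | 295 19 64.1 | 305 20 65.0 | 315 19 65.7 | 325 25 66.3 | 335 21 67.3 | 345 21 68.0 | 355 18 59.1 |
```

The ramp profile is clear. The upper ends are at about 110°, 230° and 350°, and the height runs from 59 to 68 anticlockwise, as described. Next I need which way the pins face (a 60° ambiguity), so I'm looking at the hanging bolt with the scene camera.

```bash
python3 - <<'E'
from h import *
np.set_printoptions(precision=1,suppress=True,linewidth=150)
s=get_state();C=np.array([582.3,151.5,190+11.]);print(s["tool_pos"])
p=read_camera("scene")
print("axis",proj(p,C),"pins lvl",proj(p,C-[0,0,52.5]))
for off in (-38.7,141.3):
    for k in range(3):
        a=np.radians(off+120*k);print(off,k,np.round(proj(p,C+[15*np.cos(a),15*np.sin(a),-52.5]),1), end=" ")
    print()
for d in spot_point(p,"pin0")[:5]: print(d)
r,c=map(int,proj(p,C-[0,0,40]));im=p["image"][r-45:r+45,c-45:c+45,::-1]
cv2.imwrite("pics/s1.png",cv2.resize(im,None,fx=6,fy=6,interpolation=cv2.INTER_CUBIC));print(r-45,c-45)
E
```

```text
[583.1 150.4 191.4]
axis (np.float64(231.26536800298362), np.float64(399.1685834141656)) pins lvl (np.float64(252.6367404343755), np.float64(394.453082069908))
-38.7 0 [254.4 385.8] -38.7 1 [257.9 401.8] -38.7 2 [245.8 395.8] 
141.3 0 [250.9 403. ] 141.3 1 [247.5 387.3] 141.3 2 [259.7 393.1] 
{'location': [258.5, 399.8], 'score': 0.75}
{'location': [252.3, 402.9], 'score': 0.65}
{'location': [244.3, 388.4], 'score': 0.65}
202 350
```

View pics/s1.png

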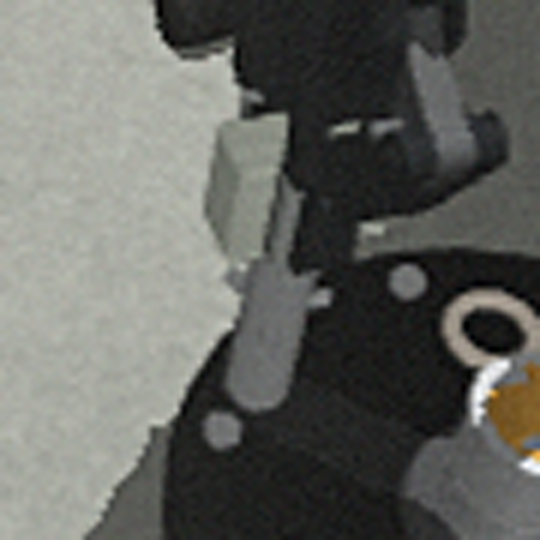

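The scene crop shows pins at crop (320,298) and (235,278), which match bolt pins at 141°, 261° and 21°. A 70° clockwise turn therefore puts the pins about 39° before the ramp ends. I'm moving over the boss now.

Emit:
arm_command --moves '[{"dx": 0,"dy": 0,"dz": -3,"wx": 0.15,"wy": 0,"wz": 0,"jaw": 0.1},{"dx": 0,"dy": 0,"dz": -6,"wx": 0.3,"wy": 0,"wz": 0,"jaw": 0.1},{"dx": 0,"dy": -0.05,"dz": -8,"wx": 0.45,"wy": 0,"wz": 0,"jaw": 0.1},{"dx": 0,"dy": -0.05,"dz": -9.5,"wx": 0.6,"wy": 0,"wz": 0,"jaw": 0.1},{"dx": 0,"dy": -0.05,"dz": -10.06,"wx": 0.75,"wy": 0,"wz": 0,"jaw": 0.1},{"dx": 0,"dy": -0.05,"dz": -10.06,"wx": 0.9,"wy": 0,"wz": 0,"jaw": 0.1},{"dx": 0,"dy": -0.05,"dz": -10.06,"wx": 1.05,"wy": 0,"wz": 0,"jaw": 0.1},{"dx": 0,"dy": -0.05,"dz": -10.06,"wx": 1.22,"wy": 0,"wz": 0,"jaw": 0.1},{"dx": 0,"dy": -0.05,"dz": -10.06,"wx": 1.22,"wy": 0,"wz": 0,"jaw": 0.1},{"dx": 0,"dy": -0.05,"dz": -10.06,"wx": 1.22,"wy": 0,"wz": 0,"jaw": 0.1},{"dx": 0,"dy": -0.05,"dz": -10.06,"wx": 1.22,"wy": 0,"wz": 0,"jaw": 0.1}]'

```text
t: 7.25
tool_pos: [503.7, 213.9, 190.5]
ee_rot: [2.075, 1.57, 0.181]
force: [-0.5, 0.1, -3.8]
finger_gap: 19.7
```

```bash
python3 - <<'E'
from h import *
np.set_printoptions(precision=1,suppress=True,linewidth=150)
for n in ("scene","top"):
    p=read_camera(n)
    for l in ("bolt_pins","bolt","pin0","boss_mouth"):
        for d in spot_point(p,l)[:3]: print(n,l,np.round(d["location"],1),round(d["score"],2))
    print("exp tip",np.round(proj(p,[503.9,214.8,106]),1),"mouth",np.round(proj(p,[503.9,214.8,68]),1))
    if n=="scene":
        r,c=map(int,proj(p,[503.9,214.8,100]));save(p,"s2.png",(r-45,r+45,c-45,c+45),6);print(r-45,c-45)
go([503.5,213.7,190],-18.6)
E
```

```text
scene bolt_pins [242.6 453.5] 0.95
scene bolt_pins [290.1 430.8] 0.59
scene bolt [221.2 462.2] 0.7
scene bolt [248.9 458.6] 0.35
scene pin0 [246.6 444.4] 0.88
scene pin0 [249.3 458.8] 0.73
scene pin0 [236.1 454.8] 0.59
scene boss_mouth [268.6 439.5] 0.63
exp tip [257.3 445.1] mouth [270.3 440.4]
214 399
top bolt_pins [194.4 190.4] 0.53
top bolt [194.6 183.4] 0.54
top bolt [174.6 373.5] 0.28
top pin0 [192.8 182.9] 0.72
top pin0 [189.1 196.3] 0.69
top pin0 [200.  193.3] 0.6
top boss_mouth [197.6 202.3] 0.92
exp tip [196.4 197.3] mouth [197.9 201.8]
d cm [ 0. -0.  0.] w [-0.  0.  0.] yawy -18.61 pos [503.6 214.  190.3] F [-0.2  0.4 -3.4] gap 19.3 t 7.75 j [0.2 0.1 1.9 0.  1.1 0.5]
```

View pics/s2.png

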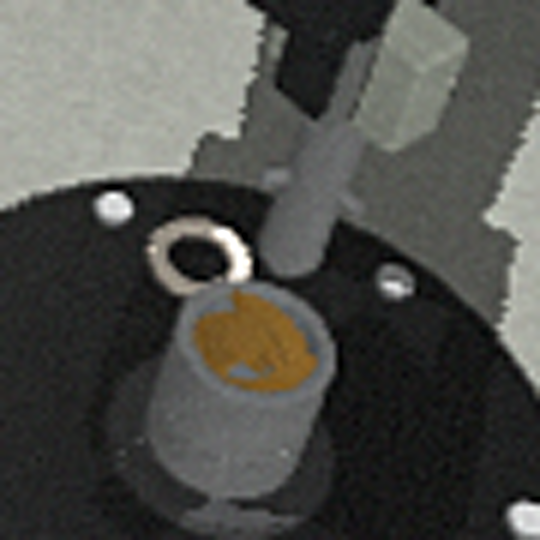

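The crop shows the bolt hanging upright above the boss, with the nose tip at crop (290,266) and the mouth centre at (258,337). After projection these agree to about 1 mm. I'm lowering in.

Emit:
arm_command --moves '[{"dx": 2,"dy": 0,"dz": 0,"wx": 0,"wy": 0,"wz": 0,"jaw": 0.1},{"dx": 3.5,"dy": 0,"dz": 0,"wx": 0,"wy": 0,"wz": 0,"jaw": 0.1},{"dx": 4,"dy": 0,"dz": 0,"wx": 0,"wy": 0,"wz": 0,"jaw": 0.1},{"dx": 4.4,"dy": 0,"dz": 0,"wx": 0,"wy": 0,"wz": 0,"jaw": 0.1},{"dx": 4.8,"dy": 0,"dz": 0,"wx": 0,"wy": 0,"wz": 0,"jaw": 0.1},{"dx": 4.8,"dy": 0,"dz": 0,"wx": 0,"wy": 0,"wz": 0,"jaw": 0.1}]'

```text
t: 8.35
tool_pos: [503.5, 214.0, 142.1]
ee_rot: [-0.952, 1.57, -2.848]
force: [-0.1, -0.2, -3.5]
finger_gap: 19.2
```

Emit:
arm_command --moves '[{"dx": 0.5,"dy": 0,"dz": 0,"wx": 0,"wy": 0,"wz": 0,"jaw": 0.1},{"dx": 1,"dy": 0,"dz": 0,"wx": 0,"wy": 0,"wz": 0,"jaw": 0.1},{"dx": 1.5,"dy": 0,"dz": 0,"wx": 0,"wy": 0,"wz": 0,"jaw": 0.1},{"dx": 1.5,"dy": 0,"dz": 0,"wx": 0,"wy": 0,"wz": 0,"jaw": 0.1}]'

```text
t: 8.75
tool_pos: [503.3, 213.9, 126.2]
ee_rot: [-1.114, 1.57, -3.01]
force: [-1.2, -0.2, -4.6]
finger_gap: 19.2
```

Emit:
arm_command --moves '[{"dx": 0.5,"dy": 0,"dz": 0,"wx": 0,"wy": 0,"wz": 0,"jaw": 0.1},{"dx": 1,"dy": 0,"dz": 0,"wx": 0,"wy": 0,"wz": 0,"jaw": 0.1},{"dx": 1.4,"dy": 0,"dz": 0,"wx": 0,"wy": 0,"wz": 0,"jaw": 0.1},{"dx": 1.4,"dy": 0,"dz": 0,"wx": 0,"wy": 0,"wz": 0,"jaw": 0.1}]'

```text
t: 9.15
tool_pos: [503.3, 213.9, 112.4]
ee_rot: [-1.047, 1.57, -2.943]
force: [-1.5, -1.0, -3.7]
finger_gap: 19.3
```

Emit:
arm_command --moves '[{"dx": 0.15,"dy": 0,"dz": 0,"wx": 0,"wy": 0,"wz": 0,"jaw": 0.26},{"dx": 0.15,"dy": 0,"dz": 0,"wx": 0,"wy": 0,"wz": 0,"jaw": 0.26},{"dx": 0.15,"dy": 0,"dz": 0,"wx": 0,"wy": 0,"wz": 0,"jaw": 0.26},{"dx": 0.15,"dy": 0,"dz": 0,"wx": 0,"wy": 0,"wz": 0,"jaw": 0.26},{"dx": 0.15,"dy": 0,"dz": 0,"wx": 0,"wy": 0,"wz": 0,"jaw": 0.26}]'

```text
t: 9.65
tool_pos: [504.3, 214.2, 112.6]
ee_rot: [2.193, 1.569, 0.298]
force: [-0.8, -0.3, -0.2]
finger_gap: 22.3
```

```bash
cat >> h.py <<'E'
def top_z(n=1):
    for cam in ("wrist","scene"):
        p=read_camera(cam);q=box(p,504,214,32,85,150)
        # upward-facing top of the handle: the dominant z near the max among light pixels
        im=p["image"].reshape(-1,3).astype(int);X=allpts(p);ok=(p["depth"].ravel()>0)&(abs(X[:,0]-504)<30)&(abs(X[:,1]-214)<30)&(X[:,2]>85)&(X[:,2]<160)&(im.min(1)>110)
        z=X[ok,2];h,e=np.histogram(z,np.arange(85,160,1.));i=h.argmax()
        m=ok&(abs(X[:,2]-e[i]-.5)<3)
        if m.sum()>5:
            rc=cv2.minAreaRect(X[m,:2].astype(np.float32));print(cam,"n",ok.sum(),"top z",np.median(X[m,2]).round(1),"pins rel mouth",(np.median(X[m,2])-73-68).round(1),"rect",np.round(rc[0],1),np.round(rc[1],1),round(rc[2],1))
        else: print(cam,"few",ok.sum())
E
python3 - <<'E'
from h import *
top_z()
go([503.5,213.7,109],-18.6)
E
```

```text
wrist n 6774 top z 137.7 pins rel mouth -3.3 rect [502.7 217.7] [47.2 33.5] 54.4
scene n 185 top z 137.6 pins rel mouth -3.4 rect [508.8 219.9] [37.9 19.4] 69.7
d cm [ 0.33 -0.04  0.06] w [-0.    -0.001 -0.001] yawy -18.62 pos [504.1 214.1 112.3] F [0.1 1.3 0.5] gap 22.1 t 9.75 j [0.22 0.15 1.99 0.   1.   0.54]
```

The bolt settled on the ramps with the pins 3.3 mm below the mouth, as predicted. Now I turn backward.

Emit:
arm_command --moves '[{"dx": 0,"dy": 0,"dz": 0,"wx": -0.06,"wy": 0,"wz": 0,"jaw": 0.26},{"dx": 0,"dy": 0,"dz": 0,"wx": -0.12,"wy": 0,"wz": 0,"jaw": 0.26},{"dx": 0,"dy": 0,"dz": 0,"wx": -0.18,"wy": 0,"wz": 0,"jaw": 0.26},{"dx": 0,"dy": 0,"dz": 0,"wx": -0.24,"wy": 0,"wz": 0,"jaw": 0.26},{"dx": 0,"dy": 0,"dz": 0,"wx": -0.3,"wy": 0,"wz": 0,"jaw": 0.26},{"dx": 0,"dy": 0,"dz": 0,"wx": -0.36,"wy": 0,"wz": 0,"jaw": 0.26},{"dx": 0,"dy": 0,"dz": 0,"wx": -0.42,"wy": 0,"wz": 0,"jaw": 0.26},{"dx": 0,"dy": 0,"dz": 0,"wx": -0.48,"wy": 0,"wz": 0,"jaw": 0.26},{"dx": 0,"dy": 0,"dz": 0,"wx": -0.54,"wy": 0,"wz": 0,"jaw": 0.26},{"dx": 0,"dy": 0,"dz": 0,"wx": -0.54,"wy": 0,"wz": 0,"jaw": 0.26}]'

```text
t: 10.75
tool_pos: [504.0, 214.0, 112.1]
ee_rot: [1.452, 1.57, 0.096]
force: [-0.8, 1.0, -0.4]
finger_gap: 22.1
```

```bash
python3 - <<'E'
from h import *
top_z()
go([503.5,213.7,111],-18.6)
E
```

```text
wrist n 7056 top z 140.2 pins rel mouth -0.8 rect [502.5 215.7] [34.8 46.4] 6.1
scene n 181 top z 140.4 pins rel mouth -0.6 rect [506.2 217.4] [17.8 43.8] 7.2
d cm [ 0.1  -0.04  0.02] w [ 0.538 -0.    -0.001] yawy 12.25 pos [503.9 214.  112. ] F [-0.1 -0.4 -0.1] gap 22.2 t 10.85 j [ 0.22  0.15  1.99 -0.    1.    0.  ]
```

Emit:
arm_command --moves '[{"dx": 0,"dy": 0,"dz": 0,"wx": -0.05,"wy": 0,"wz": 0,"jaw": 0.26},{"dx": 0,"dy": 0,"dz": 0,"wx": -0.1,"wy": 0,"wz": 0,"jaw": 0.26},{"dx": 0,"dy": 0,"dz": 0,"wx": -0.15,"wy": 0,"wz": 0,"jaw": 0.26},{"dx": 0,"dy": 0,"dz": 0,"wx": -0.2,"wy": 0,"wz": 0,"jaw": 0.26},{"dx": 0,"dy": 0,"dz": 0,"wx": -0.25,"wy": 0,"wz": 0,"jaw": 0.26},{"dx": 0,"dy": 0,"dz": 0,"wx": -0.25,"wy": 0,"wz": 0,"jaw": 0.26}]'

```text
t: 11.45
tool_pos: [503.6, 213.9, 111.7]
ee_rot: [-1.022, 1.571, -2.128]
force: [-0.2, -0.2, -0.7]
finger_gap: 22.4
```

```bash
python3 - <<'E'
from h import *
top_z()
go([503.5,213.7,111],-18.6)
E
```

```text
wrist n 6642 top z 135.2 pins rel mouth -5.8 rect [506.5 215.4] [33.5 47.4] 43.6
scene n 182 top z 131.9 pins rel mouth -9.1 rect [510.2 206.1] [19.9 23.1] 16.4
d cm [ 0.07 -0.01  0.02] w [ 0.788 -0.     0.   ] yawy 26.55 pos [503.5 214.  111.7] F [-0.2 -0.  -0.8] gap 22.4 t 11.55 j [ 0.22  0.15  1.99  0.    1.   -0.25]
```

```bash
python3 - <<'E'
from h import *
for i in range(2): top_z()
p=read_camera("wrist");save(p,"w5.png");q=read_camera("scene")
r,c=map(int,proj(q,[504,214,90]));a=q["image"][r-50:r+50,c-50:c+50];a=cv2.resize(a,(400,400),interpolation=cv2.INTER_CUBIC)
b=p["image"][:,120:520];cv2.imwrite("pics/c5.png",np.hstack([a,b])[:,:,::-1])
E
```

```text
wrist n 6359 top z 131.4 pins rel mouth -9.6 rect [500.1 214.1] [33.5 47.2] 9.2
scene n 178 top z 131.6 pins rel mouth -9.4 rect [508.8 206.4] [17.6 24.5] 23.6
wrist n 6361 top z 131.4 pins rel mouth -9.6 rect [500.  214.1] [33.5 48.1] 8.5
scene n 175 top z 132.0 pins rel mouth -9.0 rect [507.1 202.5] [15.5 27.2] 70.6
```

View pics/c5.png

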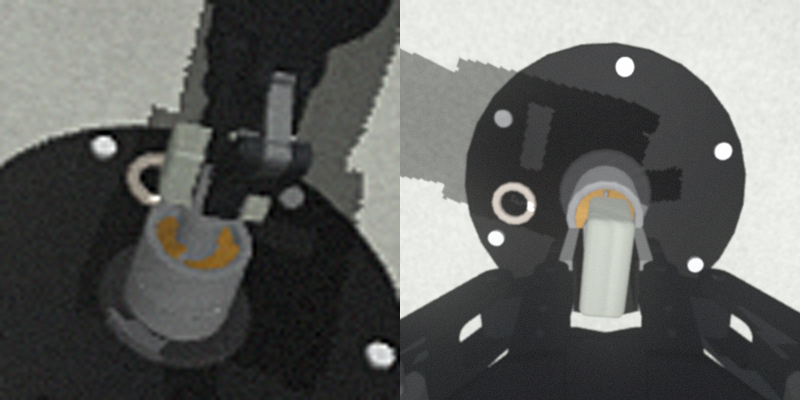

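Both cameras now agree: the pins are 9.5 mm below the mouth, so the bolt has dropped (the earlier mismatch was mid-fall). In the picture the handle is centred between the fingers at (250,605), the boss is around the bolt and the gasket is at (203,515), where it was. Now I turn forward, following it down.

Emit:
arm_command --moves '[{"dx": 0.3,"dy": 0,"dz": 0,"wx": 0,"wy": 0,"wz": 0,"jaw": 0.26},{"dx": 0.6,"dy": 0,"dz": 0,"wx": 0.05,"wy": 0,"wz": 0,"jaw": 0.26},{"dx": 0.9,"dy": 0,"dz": 0,"wx": 0.12,"wy": 0,"wz": 0,"jaw": 0.26},{"dx": 0.9,"dy": 0,"dz": 0,"wx": 0.2,"wy": 0,"wz": 0,"jaw": 0.26},{"dx": 0.95,"dy": 0,"dz": 0,"wx": 0.28,"wy": 0,"wz": 0,"jaw": 0.26},{"dx": 0.98,"dy": 0,"dz": 0,"wx": 0.36,"wy": 0,"wz": 0,"jaw": 0.26},{"dx": 1.02,"dy": 0,"dz": 0,"wx": 0.44,"wy": 0,"wz": 0,"jaw": 0.26},{"dx": 1.06,"dy": 0,"dz": 0,"wx": 0.52,"wy": 0,"wz": 0,"jaw": 0.26},{"dx": 1.1,"dy": 0,"dz": 0,"wx": 0.6,"wy": 0,"wz": 0,"jaw": 0.26},{"dx": 1.14,"dy": 0,"dz": 0,"wx": 0.68,"wy": 0,"wz": 0,"jaw": 0.26},{"dx": 1.18,"dy": 0,"dz": 0,"wx": 0.76,"wy": 0,"wz": 0,"jaw": 0.26},{"dx": 1.22,"dy": 0,"dz": 0,"wx": 0.84,"wy": 0,"wz": 0,"jaw": 0.26},{"dx": 1.26,"dy": 0,"dz": 0,"wx": 0.92,"wy": 0,"wz": 0,"jaw": 0.26},{"dx": 1.3,"dy": 0,"dz": 0,"wx": 1.0,"wy": 0,"wz": 0,"jaw": 0.26},{"dx": 1.3,"dy": 0,"dz": 0,"wx": 1.0,"wy": 0,"wz": 0,"jaw": 0.26}]'

```text
t: 13.35
tool_pos: [503.5, 214.0, 98.6]
ee_rot: [-1.06, 1.57, 3.117]
force: [-0.6, 0.1, 1.3]
finger_gap: 22.3
```

```bash
python3 - <<'E'
from h import *
top_z()
go([503.5,213.7,111],-18.6)
E
```

```text
wrist n 7024 top z 126.6 pins rel mouth -14.4 rect [504.3 216.9] [45.9 34.7] 55.0
scene n 206 top z 126.5 pins rel mouth -14.5 rect [510.8 227.1] [27.6 19.5] 31.0
d cm [-1.23  0.01  0.02] w [-0.209  0.     0.   ] yawy -30.56 pos [503.5 214.   98.7] F [-0.6 -0.7  0.1] gap 22.0 t 13.45 j [0.22 0.17 1.99 0.   0.98 0.75]
```

The bolt is tracking the thread, at -14.5 mm after 57°. Continuing.

Emit:
arm_command --moves '[{"dx": 0.05,"dy": 0,"dz": 0,"wx": 0.08,"wy": 0,"wz": 0,"jaw": 0.26},{"dx": 0.08,"dy": 0,"dz": 0,"wx": 0.16,"wy": 0,"wz": 0,"jaw": 0.26},{"dx": 0.12,"dy": 0,"dz": 0,"wx": 0.24,"wy": 0,"wz": 0,"jaw": 0.26},{"dx": 0.16,"dy": 0,"dz": 0,"wx": 0.32,"wy": 0,"wz": 0,"jaw": 0.26},{"dx": 0.2,"dy": 0,"dz": 0,"wx": 0.4,"wy": 0,"wz": 0,"jaw": 0.26},{"dx": 0.24,"dy": 0,"dz": 0,"wx": 0.48,"wy": 0,"wz": 0,"jaw": 0.26},{"dx": 0.28,"dy": 0,"dz": 0,"wx": 0.56,"wy": 0,"wz": 0,"jaw": 0.26},{"dx": 0.32,"dy": 0,"dz": 0,"wx": 0.64,"wy": 0,"wz": 0,"jaw": 0.26},{"dx": 0.36,"dy": 0,"dz": 0,"wx": 0.72,"wy": 0,"wz": 0,"jaw": 0.26},{"dx": 0.4,"dy": 0,"dz": 0,"wx": 0.8,"wy": 0,"wz": 0,"jaw": 0.26},{"dx": 0.44,"dy": 0,"dz": 0,"wx": 0.88,"wy": 0,"wz": 0,"jaw": 0.26},{"dx": 0.48,"dy": 0,"dz": 0,"wx": 0.96,"wy": 0,"wz": 0,"jaw": 0.26},{"dx": 0.52,"dy": 0,"dz": 0,"wx": 1.04,"wy": 0,"wz": 0,"jaw": 0.26},{"dx": 0.55,"dy": 0,"dz": 0,"wx": 1.1,"wy": 0,"wz": 0,"jaw": 0.26},{"dx": 0.55,"dy": 0,"dz": 0,"wx": 1.1,"wy": 0,"wz": 0,"jaw": 0.26},{"dx": 0.55,"dy": 0,"dz": 0,"wx": 1.1,"wy": 0,"wz": 0,"jaw": 0.26}]'

```text
t: 15.05
tool_pos: [503.7, 214.0, 93.3]
ee_rot: [-2.879, 1.571, 0.2]
force: [0.4, 0.5, -0.0]
finger_gap: 22.3
```

```bash
python3 - <<'E'
from h import *
top_z()
go([503.5,213.7,111],-18.6)
E
```

```text
wrist n 6954 top z 121.3 pins rel mouth -19.7 rect [505.1 215. ] [34.6 46.1] 79.5
scene n 329 top z 121.8 pins rel mouth -19.2 rect [506.4 215. ] [18.3 44. ] 82.3
d cm [-1.76  0.03  0.02] w [-1.309 -0.    -0.   ] yawy -93.6 pos [503.7 214.   93.4] F [ 0.1  0.4 -0.2] gap 22.1 t 15.15 j [ 0.22  0.18  2.   -0.    0.97  1.85]
```

Pins at -19.5 mm, mid-window. Now grip tight.

Emit:
arm_command --moves '[{"dx": 0,"dy": 0,"dz": 0,"wx": 0,"wy": 0,"wz": 0,"jaw": 0.1},{"dx": 0,"dy": 0,"dz": 0,"wx": 0,"wy": 0,"wz": 0,"jaw": 0.1},{"dx": 0,"dy": 0,"dz": 0,"wx": 0,"wy": 0,"wz": 0,"jaw": 0.1},{"dx": 0,"dy": 0,"dz": 0,"wx": 0,"wy": 0,"wz": 0,"jaw": 0.1},{"dx": 0,"dy": 0,"dz": 0,"wx": 0,"wy": 0,"wz": 0,"jaw": 0.1},{"dx": 0,"dy": 0,"dz": 0,"wx": 0,"wy": 0,"wz": 0,"jaw": 0.1},{"dx": 0,"dy": 0,"dz": 0,"wx": 0,"wy": 0,"wz": 0,"jaw": 0.1}]'

```text
t: 15.85
tool_pos: [503.9, 214.0, 93.6]
ee_rot: [-2.897, 1.57, 0.181]
force: [0.6, 0.6, 2.5]
finger_gap: 19.2
```

```bash
python3 - <<'E'
from h import *
top_z();top_z()
p=read_camera("scene")
for d in spot_point(p,"gasket")[:2]: print("gasket",d["score"],at_z(p,d["location"],14))
q=read_camera("wrist");r,c=map(int,proj(p,[504,214,90]));a=p["image"][r-50:r+50,c-50:c+50];a=cv2.resize(a,(400,400),interpolation=cv2.INTER_CUBIC)
cv2.imwrite("pics/c6.png",np.hstack([a,q["image"][:,120:520]])[:,:,::-1])
go([503.5,213.7,111],-18.6)
E
```

```text
wrist n 6900 top z 121.8 pins rel mouth -19.2 rect [505.1 214. ] [31.9 45.2] 86.5
scene n 305 top z 122.2 pins rel mouth -18.8 rect [507. 215.] [17.4 44.5] 89.8
wrist n 6919 top z 121.8 pins rel mouth -19.2 rect [505.2 212.2] [46.  31.1] 7.3
scene n 301 top z 122.1 pins rel mouth -18.9 rect [506.8 215.8] [17.9 45.2] 87.5
gasket 0.59 [444.63638752 176.40893645  14.        ]
d cm [-1.75  0.03  0.03] w [-1.31e+00 -1.00e-03 -0.00e+00] yawy -93.68 pos [503.8 214.   93.5] F [0.1 0.5 2.3] gap 19.3 t 16.2 j [0.22 0.18 2.   0.   0.97 1.85]
```

View pics/c6.png

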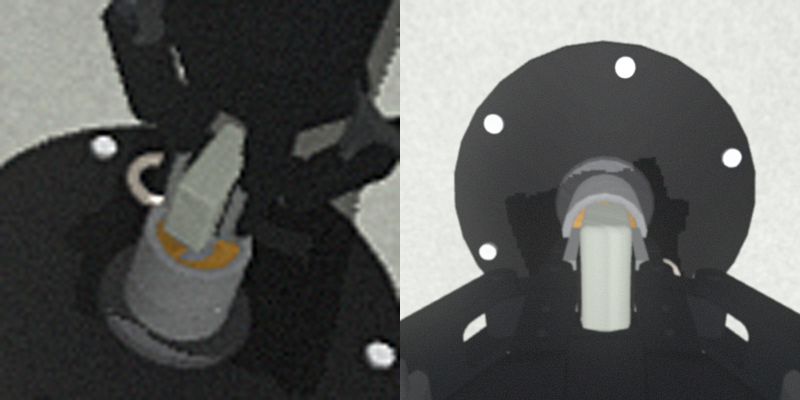

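The picture shows the bolt upright in the boss with the fingers closed on the handle, at (270,605) in the right half. The gasket is where it was. Handing in.

```bash
python3 -c "
from station import *
print(job_done())"
```

```text
the job is handed in; nothing more can be done
None
```

The bolt is started in the dewar lid boss and still gripped. I handed the job in at about 16.2 s; the station gives no verdict, so these are my own checks.

- **Pull and set in:** I lifted the bolt about 140 mm out of the grey holder. I lowered it into the boss with its pins about 39° before the ramp ends, and it settled 3.3 mm below the mouth.
- **Finding the thread:** I turned it back 45° with the fingers slightly open. It climbed to 0.7 mm below the mouth, then dropped to 9.5 mm below.
- **Forward turn:** I turned it forward 2.1 rad (120°), following it down to about 19.5 mm below the mouth, then closed the fingers.

**Last checks:**
- The pins are 18.9 to 19.2 mm below the mouth from two cameras, inside the 15.5 to 24.5 mm window.
- The finger opening is 19.3 mm on the 20 mm handle. Contact force is not measured directly.
- The wrist force is under 3 N, and the bolt looks upright and on the boss axis in the picture.
- The gasket was detected within about 9 mm of its first reading, using a low-confidence, slightly rougher measurement. It looks unmoved.
- I did not re-measure the other bench items; nothing in the moves came near them.

**Disagreements:**
- My first move was refused because the rows were incomplete, which cost no motion.
- The two cameras disagreed once, at 5.8 and 9.1 mm below the mouth. That picture was taken mid-fall, and repeat readings agreed.

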